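# Find the loaded plaster mould by weight and present it over a cleaned slab

### The job

Pick up the scraper block and use it, not the fingers, to push the three plaster chips off the demoulding slab onto the bench, then put the scraper down on the bench. Then lift the two closed moulds clear of the bench in turn to feel which is heavier, because it still has a casting inside; stand the lighter one back upright on the bench, and finish holding the heavier one in the gripper, upright and still over the middle of the slab, roughly 5 to 15 cm above it: the program ends while holding it, not putting it down. Leave the bowl, bottle and screwdriver alone.

Things in the scene. Friction and masses are not known exactly. Their poses are not given: they have to be found in the camera images.
- slab_top (a point): Middle of the top face of the demoulding slab, a fixed grey stone-like rectangular slab 160 mm (its x) by 190 mm (its y), top face 24 mm above the bench; z up. Its place and yaw vary.
- scraper: Loose scraper block: a straight bar 120 mm long (its x), 24 mm thick (its y), 55 mm tall (z), black rubber along the bottom 14 mm and light wood above, standing on its long narrow underside on the bench to the right of the slab. About 0.12 kg. Origin: centre of its underside. Grip it across the 24 mm.
- chip_1: Loose white plaster chip five-sided, about 26 mm across and 9 mm thick, 12 g, lying on the slab. Chips start with their centres within 40 mm of the slab's middle line along its x and within 55 mm along its y. Origin: centre of its underside.
- chip_2: Loose white plaster chip six-sided, about 24 mm across and 9 mm thick, 12 g, lying on the slab. Chips start with their centres within 40 mm of the slab's middle line along its x and within 55 mm along its y. Origin: centre of its underside.
- chip_3: Loose white plaster chip five-sided, about 24 mm across and 9 mm thick, 12 g, lying on the slab. Chips start with their centres within 40 mm of the slab's middle line along its x and within 55 mm along its y. Origin: centre of its underside.
- mould_a: Nearer of two closed white plaster moulds left of the slab: block 84 mm (its x) by 52 (its y) by 70 tall, two thin steel bands round it 27 mm either side of the middle, 20 mm wooden plug 5 mm high on top. Origin: centre of underside, z up. Grip across the 52 mm, between the bands. 0.25 to 0.5 kg; either mould may be the heavier, by about 0.2 kg, which cannot be seen; contents may shift 1 mm.
- mould_b: The other mould, farther from the robot, left of the slab: same shape, size and origin as the first one; mass unknown in the same way.
- bowl: Bystander: white porcelain bowl 110 mm across, 50 mm high, to the right. Origin: centre of its underside.
- bottle: Bystander: white plastic bottle 52 mm across, 120 mm high, blue cap, to the left. Origin: centre of its underside.
- screwdriver: Bystander: yellow-handled screwdriver 180 mm long lying on the far side of the bench. Origin: centre of its underside, its x along it.
Not all that is in view belongs to the job. Leave any green or yellow look-alike of the mould_a alone. Of the things that look like the scraper, the smaller one is meant.

How it is judged:
By the outcome, as a careful person would: the job done as asked, in the order asked, and still so for the second after the job is handed in, while the arm keeps its last pose, push and grip.
It also fails if it takes over 72 s, if anything falls off the work surface, if the arm or the gripper's body presses on something with over 40 N, if the wrist force passes 120 N, or if a joint passes its speed limit or range.

### The arm

A 6-joint arm with a two-finger parallel gripper is mounted at the origin on the work surface. World frame = base frame: x ahead of the robot, y to its left, z up, the work surface at z = 0. Lengths are in m, angles in rad, forces in N, time in s.
With the tool pointing down it reaches from about 0.325 to 0.925 m from the base axis. Payload 3.1 kg.
Tool frame: the origin (TCP) lies midway between the tips of the shut fingers; the grasp point (between the pads) lies 19 mm behind it (ctrl.pinch_z is the distance from the TCP to the grasp point, in m); z points along the fingers, y is the direction in which the jaws open and shut (so a half turn about z gives the same grasp; the last joint's range is limited). The gripper opens to 85 mm and grips with 20 to 120 N. Pads are 22 mm wide; open, the fingers measure 114 mm over their backs; the gripper's body (76 mm by 85 mm) begins 54 mm behind the grasp point. The pads swing forward as they close: fully open they stand 13 mm farther back than shut.
Start: joints at [1.083, 0.217, 1.613, -0, 1.311, -0.112], TCP at [0.229, 0.581, 0.231] pointing down, gripper open.
Joint ranges: [-2.75, 2.75], [-0.78, 2.1], [0.31, 2.55], [-1.13, 4.27], [0.13, 2.63], [-2.58, 2.58]. Speed limits (rad/s): [2.79, 2.79, 3.14, 3.14, 3.14, 3.14].

### API

Orientations are given as a rotation vector (axis times angle).
In Python, from rig import ctrl gives the robot as it stands. The module is installed in compiled form; this text tells all that it offers.
- The arm moves only by the tool servo_tool, never from a script. Its argument "targets" is a list of rows, each a list of 3 entries, a list of its own where there are three numbers: the shift along the world's x, y, z in mm, then the turn, a rotation vector about the world's x, y, z in rad, then the finger opening in mm, from 0 to 85.4. In form: [[[tx, ty, tz], [wx, wy, wz], fingers], ...]. A call has 1 to 12 rows; each row is the pose to reach, as a shift and turn from the pose commanded when the call began; what a row does not reach only later rows make up. A row lasts 1/8 s, in which the tool goes at most 62.5 mm and 10.7 degrees, less where a joint would pass 70% of its speed; a pose out of reach is approached as far as the arm can. A call with a gripper value outside its range is refused whole. The fingers move at their own pace and stop on an object; "grip_force" is the grip in N (left out, the last holds). Time passes only in rows, so rows that repeat a pose let the fingers close. It gives the time, the measured TCP pose, the force and the opening at its end, in the units of the state.
- ctrl.sense(): the state, without advancing time (a new reading comes with each control period).
- ctrl.snapshot(name): name is "scene" or "side" or "wrist"; returns the picture (480x640x3 uint8, red, green, blue); there is no depth.
- ctrl.camera_params(name): a dict with "camera_matrix" (3x3 intrinsics, pixels), "rvec" (rotation vector, rad) and "tvec" (3), from world to camera coordinates, as OpenCV has them; the wrist camera has in their place "tool_from_camera" (4x4, takes a point from camera to tool coordinates, whose origin is the TCP and whose axes are the flange's). Camera axes: x right, y down, z forward; pixel columns grow to the right and rows downward; lengths in m; the calibration is good to about 2 mm. A picture is of the moment at which its call begins: read the wrist's pose just before it. camera_params takes no time and is no camera call.
- ctrl.job_done(): hands the job in, once; it reports no verdict.
The state is a dict: "time": time; "joint_positions": joint angles; "qd": joint speeds; "tau": joint torques, N m; "tool_pos": TCP position; "tcp_rot": TCP orientation; "contact_force": force on the tool from outside, world axes, zero at the start; "wrist_torque": the same for the moment, N m; "gripper_width": opening from 0.0 (shut) to 1.0 (fully open).
Only numpy, scipy, OpenCV 4.12 (cv2) and the standard library are available. Lean on these libraries where they do the work, as an engineer would, in place of code of your own. Each camera call takes 0.05 s, during which the arm holds its last target.

## Working session

There is one attempt and no reset: what is moved stays moved. The work goes in short steps, Python scripts to look and compute and a tool call to move; the robot and the scene stay as the last step left them, time stands still between calls to the robot, and variables do not carry over. Pictures are saved under pics/ and viewed, and the job is handed in when it is done.

Besides the shell and the picture viewer there is one more tool, called after "Request:" as name(argument=value, ...), one argument or row to a line, values as JSON. servo_tool: Moves the arm, as the interface text tells. Its arguments: {"type":"object","properties":{"targets":{"type":"array"},"grip_force":{"type":"number"}},"required":["targets"]}

```bash
mkdir -p pics; python3 - <<'E'
from rig import ctrl
import cv2
s=ctrl.sense();print(s)
for n in("scene","side","wrist"):
    im=ctrl.snapshot(n);cv2.imwrite(f"pics/{n}0.png",im[:,:,::-1]);print(n,ctrl.camera_params(n))
print(ctrl.pinch_z)
E
```

```text
{'time': 0.0, 'joint_positions': array([ 1.08281042e+00,  2.17761706e-01,  1.61492283e+00,  9.27268457e-06,
        1.31130637e+00, -1.12210591e-01]), 'qd': array([ 0.00083879, -0.00063861,  0.00159691,  0.00098625,  0.00097392,
       -0.0007536 ]), 'tau': array([-3.97703707e-04, -3.96842659e+01, -3.03857303e+01, -2.91895071e-05,
        9.66465042e-03,  8.88937905e-06]), 'tool_pos': array([0.22897061, 0.58067379, 0.2299695 ]), 'tcp_rot': array([-0.58666899, -3.08559609,  0.00359382]), 'contact_force': array([-0.02878843,  1.08612189, -0.37147957]), 'wrist_torque': array([ 0.0211386 , -0.00069953, -0.03162045]), 'gripper_width': 1.0001251365916493}
scene {'camera_matrix': array([[587.61355145,   0.        , 309.87064108],
       [  0.        , 587.61355145, 234.34118122],
       [  0.        ,   0.        ,   1.        ]]), 'rvec': array([ 0.76168597,  2.78462007, -0.82045726]), 'tvec': array([ 0.43196462, -0.21156925,  1.47436408])}
side {'camera_matrix': array([[439.85957185,   0.        , 316.32157983],
       [  0.        , 439.85957185, 236.05095033],
       [  0.        ,   0.        ,   1.        ]]), 'rvec': array([ 2.37842925, -0.05454047,  0.04569672]), 'tvec': array([-0.51666905,  0.10822751,  0.86585848])}
wrist {'camera_matrix': array([[373.26586088,   0.        , 318.97410306],
       [  0.        , 373.26586088, 241.57492558],
       [  0.        ,   0.        ,   1.        ]]), 'tool_from_camera': array([[ 2.77336095e-04, -9.63830882e-01, -2.66514455e-01,
         6.64522702e-02],
       [ 9.99999629e-01,  4.84816041e-04, -7.12699356e-04,
         1.77683294e-04],
       [ 8.16132132e-04, -2.66514158e-01,  9.63830658e-01,
        -1.42576528e-01],
       [ 0.00000000e+00,  0.00000000e+00,  0.00000000e+00,
         1.00000000e+00]])}
0.0187
```

View pics/scene0.png

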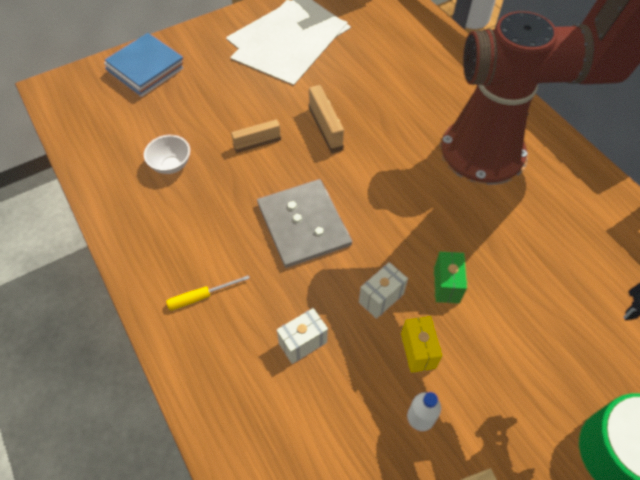

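View pics/side0.png

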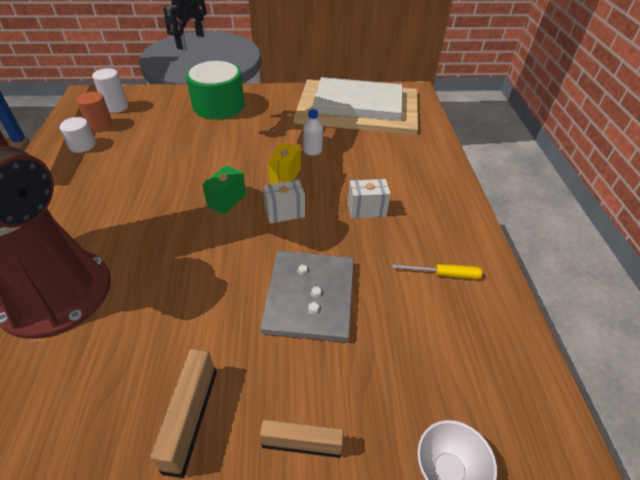

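View pics/wrist0.png

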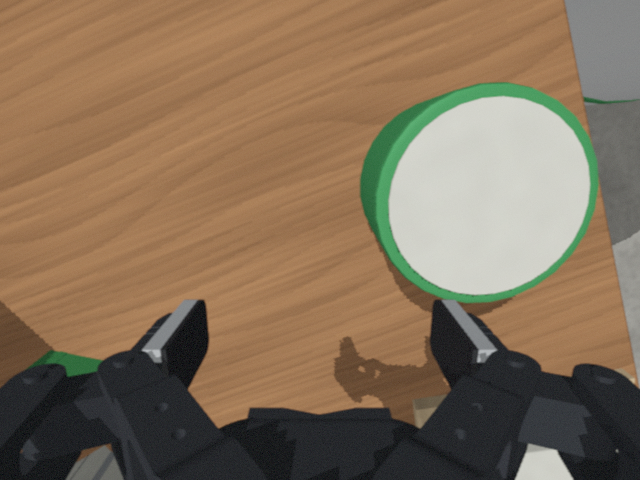

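The scene view shows the small scraper at about (257,135), with the larger look-alike at (326,118). The slab is centred at about (304,222), with chips at (292,206), (297,217) and (319,231). The white moulds are at (384,290) and (303,335). The green and yellow blocks are decoys. Next I'll measure these.

```bash
cat > h.py <<'E'
import numpy as np, cv2
from rig import ctrl
def rays(cam,px):
    p=ctrl.camera_params(cam);K=p["camera_matrix"];R=cv2.Rodrigues(p["rvec"])[0];t=p["tvec"]
    n=cv2.undistortPoints(np.float64(px).reshape(-1,1,2),K,None).reshape(-1,2)
    d=np.c_[n,np.ones(len(n))]@R   # R^T d
    return -R.T@t,d
def onplane(cam,px,z):
    c,d=rays(cam,px);return c+d*((z-c[2])/d[:,2])[:,None]
def wrays(px,s):
    p=ctrl.camera_params("wrist");K=p["camera_matrix"];T=np.eye(4)
    T[:3,:3]=cv2.Rodrigues(s["tcp_rot"])[0];T[:3,3]=s["tool_pos"];M=T@p["tool_from_camera"]
    n=cv2.undistortPoints(np.float64(px).reshape(-1,1,2),K,None).reshape(-1,2)
    return M[:3,3],np.c_[n,np.ones(len(n))]@M[:3,:3].T
def wplane(px,z,s):
    c,d=wrays(px,s);return c+d*((z-c[2])/d[:,2])[:,None]
def blobs(m,amin=15):
    n,l,st,ce=cv2.connectedComponentsWithStats(m.astype(np.uint8))
    return [(st[i,4],ce[i].round(1),st[i,:4],l==i) for i in range(1,n) if st[i,4]>=amin]
def rect(m):
    c=max(cv2.findContours(m.astype(np.uint8),cv2.RETR_EXTERNAL,cv2.CHAIN_APPROX_NONE)[0],key=cv2.contourArea)
    return c.reshape(-1,2)
E
python3 - <<'E'
from h import *
np.set_printoptions(precision=4,suppress=True)
for n in("scene","side"):
    im=cv2.imread(f"pics/{n}0.png");hsv=cv2.cvtColor(im,cv2.COLOR_BGR2HSV);H,S,V=[hsv[...,i].astype(int) for i in range(3)]
    # slab
    m=(S<40)&(V>70)&(V<175)
    roi=np.zeros_like(m)
    if n=="scene": roi[170:275,245:365]=1
    else: roi[245:345,255:360]=1
    slabreg=(S<60)&roi
    b=max(blobs(slabreg,500),key=lambda b:b[0]); print(n,"slab",b[0],b[1])
    hull=cv2.convexHull(rect(b[3])); ap=cv2.approxPolyDP(hull,5,True).reshape(-1,2);print(ap.tolist())
    print(onplane(n,ap,0.024)[:,:2])
    ch=(V>185)&(S<40)&roi
    for q in blobs(ch,8): print("chip",q[0],q[1],onplane(n,[q[1]],0.031)[0,:2])
for n,(x,y,w,h) in dict(scene=(215,100,150,60),side=(240,400,120,70)).items():
    im=cv2.imread(f"pics/{n}0.png")[y:y+h,x:x+w];cv2.imwrite(f"pics/{n}_scr.png",cv2.resize(im,None,fx=5,fy=5,interpolation=2))
for n,(x,y,w,h) in dict(scene=(265,250,150,115),side=(255,165,145,65)).items():
    im=cv2.imread(f"pics/{n}0.png")[y:y+h,x:x+w];cv2.imwrite(f"pics/{n}_m.png",cv2.resize(im,None,fx=5,fy=5,interpolation=2))
E
```

```text
scene slab 4929 [303.4 222.5]
[[319, 180], [350, 242], [286, 265], [258, 200]]
[[ 0.4098 -0.1121]
 [ 0.4401  0.0721]
 [ 0.5907  0.0507]
 [ 0.5619 -0.1344]]
chip 61 [291.7 203.9] [ 0.5023 -0.08  ]
chip 55 [297.  216.6] [ 0.5094 -0.043 ]
chip 52 [318.8 229.7] [0.4851 0.0127]
side slab 6935 [309.2 296.6]
[[278, 251], [352, 258], [347, 340], [261, 332]]
[[ 0.4406  0.0677]
 [ 0.593   0.0427]
 [ 0.5634 -0.147 ]
 [ 0.4119 -0.1245]]
chip 36 [302.  267.9] [0.4891 0.0145]
chip 46 [315.6 290.1] [ 0.5134 -0.0414]
chip 60 [312.9 306.2] [ 0.5065 -0.078 ]
```

View pics/scene_scr.png

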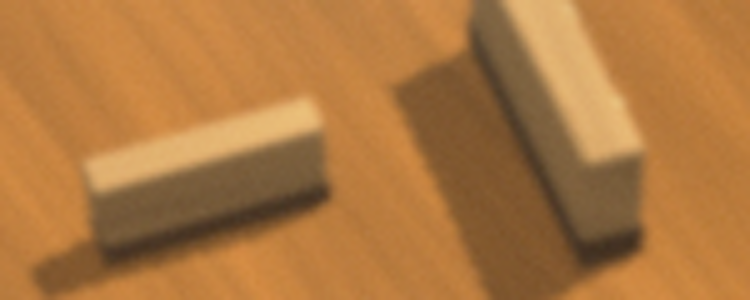

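View pics/side_scr.png

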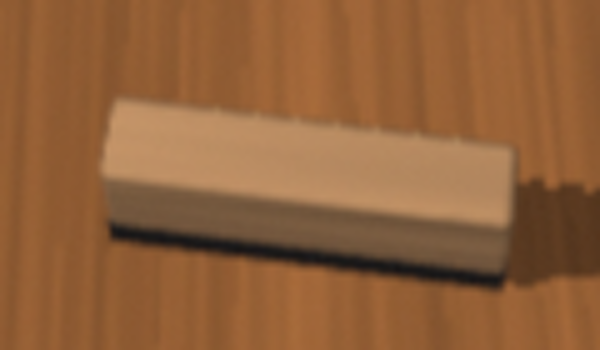

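View pics/scene_m.png

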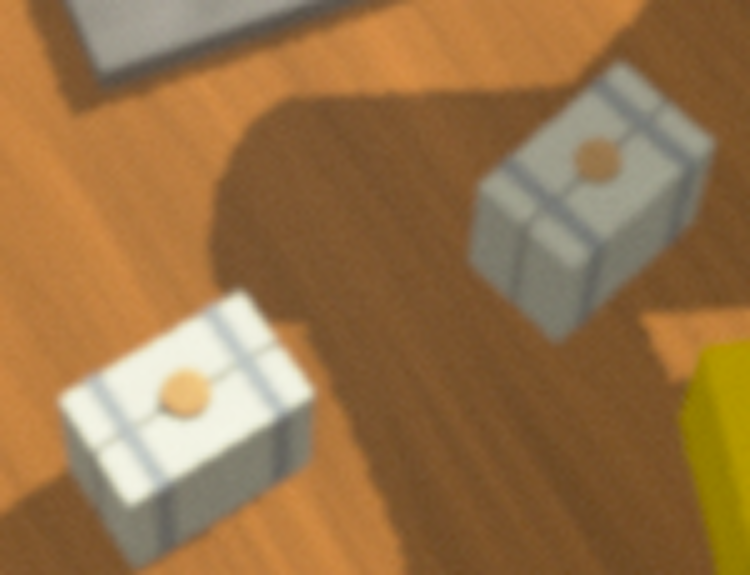

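View pics/side_m.png

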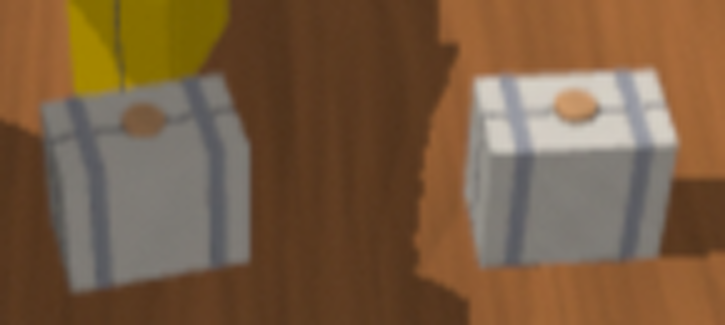

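```bash
python3 - <<'E'
from h import *
np.set_printoptions(precision=4,suppress=True)
def go(name,cam,off,pts,z):
    P=onplane(cam,(np.float64(pts)+.5)/5-.5+off,z)[:,:2]
    e=np.diff(np.r_[P,P[:1]],axis=0); 
    print(name,cam,"c",P.mean(0),"len",np.linalg.norm(e,axis=1)*1e3,"ang",np.degrees(np.arctan2(e[:,1],e[:,0])))
go("scr","scene",(215,100),[(83,160),(308,95),(325,128),(100,192)],.055)
go("scr","side",(240,400),[(116,98),(515,145),(508,228),(104,178)],.055)
go("A","scene",(265,250),[(478,185),(620,62),(715,140),(580,265)],.07)
go("B","scene",(265,250),[(60,402),(243,290),(314,390),(132,505)],.07)
go("B","side",(255,165),[(474,73),(656,69),(676,145),(488,152)],.07)
for n,cam,off,p in [("A","scene",(265,250),(598,160)),("B","scene",(265,250),(186,393)),("A","side",(255,165),(144,118)),("B","side",(255,165),(577,104))]:
    print("plug",n,cam,onplane(cam,[(np.float64(p)+.5)/5-.5+off],.075)[0,:2])
c=np.array([[350,242],[286,265],[258,200],[319,180]])
print("others: bottle,bowl,screw,green,yellow")
print(onplane("scene",[(423,420),(167,160),(190,300),(248,280),(450,282),(422,350),(326,118)],0.03)[:,:2])
E
```

```text
scr scene c [ 0.4738 -0.3093] len [117.0798  24.0329 115.9446  23.1002] ang [170.831   81.7662  -9.6534 -95.3673]
scr side c [ 0.4787 -0.3114] len [117.5405  23.1413 116.1717  22.7627] ang [  -9.2442 -100.3068  170.5615   83.1233]
A scene c [0.4491 0.2117] len [84.0827 51.6707 81.3734 53.0523] ang [-167.5904  103.8949   13.2852  -73.2034]
B scene c [0.6443 0.2151] len [85.6396 50.9546 84.2744 51.0926] ang [-176.7109   92.1851    3.3884  -86.2808]
B side c [0.6477 0.2148] len [84.5394 53.5287 84.3914 55.2271] ang [   0.1766  -89.7287 -178.6706   90.4396]
plug A scene [0.4508 0.2128]
plug B scene [0.6454 0.2157]
plug A side [0.4539 0.2088]
plug B side [0.6484 0.2123]
others: bottle,bowl,screw,green,yellow
[[ 0.5352  0.4705]
 [ 0.6975 -0.3497]
 [ 0.8047  0.0249]
 [ 0.6793  0.0446]
 [ 0.3147  0.2667]
 [ 0.4556  0.3592]
 [ 0.2943 -0.2701]]
```

Request:
servo_tool(
  targets=[
    [[60,-215,-10],[0,0,0.05],85],
    [[120,-430,-30],[0,0,0.1],85],
    [[180,-645,-50],[0,0,0.15],85],
    [[247,-891,-60],[0,0,0.21],85],
    [[247,-891,-60],[0,0,0.21],85],
    [[247,-891,-60],[0,0,0.21],85],
    [[247,-891,-60],[0,0,0.21],85],
    [[247,-891,-60],[0,0,0.21],85],
    [[247,-891,-60],[0,0,0.21],85],
    [[247,-891,-60],[0,0,0.21],85],
    [[247,-891,-60],[0,0,0.21],85],
    [[247,-891,-60],[0,0,0.21],85],
  ],
)

```text
time: 1.65
tool_pos: [0.4294, -0.1419, 0.1826]
tcp_rot: [0.261, 3.13, 0.0]
contact_force: [0.5, 0.6, 1.1]
gripper_width: 1.002
```

Request:
servo_tool(
  targets=[
    [[46,-169,-12],[0,0,0],85],
    [[46,-169,-12],[0,0,0],85],
    [[46,-169,-12],[0,0,0],85],
    [[46,-169,-12],[0,0,0],85],
  ],
)

```text
time: 2.15
tool_pos: [0.4755, -0.312, 0.17]
tcp_rot: [-0.266, -3.13, 0.001]
contact_force: [-0.7, 0.2, -0.1]
gripper_width: 0.996
```

```bash
python3 - <<'E'
from h import *
s=ctrl.sense();im=ctrl.snapshot("wrist");cv2.imwrite("pics/w1.png",im[:,:,::-1]);print(s["time"],s["tool_pos"],s["tcp_rot"],s["joint_positions"],s["contact_force"])
E
```

```text
2.15 [ 0.47548314 -0.31197703  0.17004116] [-2.66013352e-01 -3.13001210e+00  5.94523022e-04] [-7.03812480e-01  1.58691427e-01  1.80175477e+00 -5.19474709e-04
  1.18116865e+00 -2.10484304e+00] [-0.67423829  0.16105724 -0.12820072]
```

View pics/w1.png

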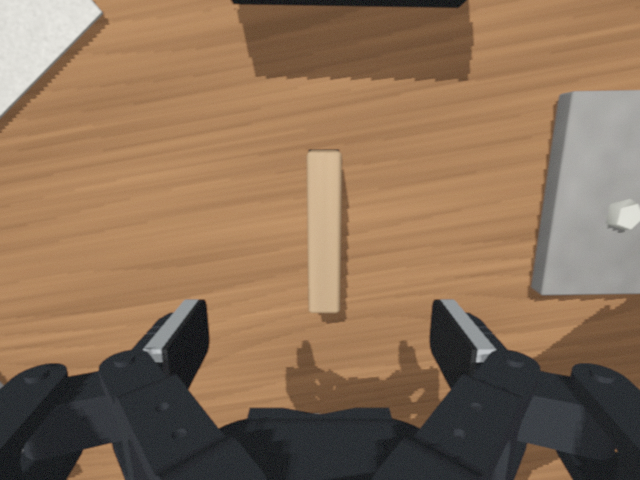

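The scraper is square to the jaws, with its top spanning about (308–340, 151–312). The slab's right-hand corner is visible at (545–570, 92–295).

```bash
python3 - <<'E'
from h import *
np.set_printoptions(precision=4,suppress=True)
s=ctrl.sense()
P=wplane([(308,151),(340,151),(340,312),(309,312)],.055,s)[:,:2]
e=np.diff(np.r_[P,P[:1]],axis=0)
print(P.mean(0),np.linalg.norm(e,axis=1),np.degrees(np.arctan2(e[:,1],e[:,0])))
R=cv2.Rodrigues(s["tcp_rot"])[0];print(R)
# slab -y edge corners (top): 
P=wplane([(570,92),(544,294)],.024,s)[:,:2];print(P, np.linalg.norm(P[0]-P[1]))
print(wplane([(624,215)],.031,s))
E
```

```text
[ 0.4762 -0.3062] [0.0215 0.1182 0.0234 0.1181] [ 80.3821  -8.7622 -99.6279 170.3025]
[[-0.9859  0.1673 -0.0012]
 [ 0.1673  0.9859  0.0014]
 [ 0.0015  0.0012 -1.    ]]
[[ 0.4077 -0.1145]
 [ 0.5639 -0.1345]] 0.15753555662111296
[[ 0.5042 -0.0773  0.031 ]]
```

Request:
servo_tool(
  targets=[
    [[1,4,-50],[0,0,0],85],
    [[1,4,-100],[0,0,0],85],
    [[1,4,-135],[0,0,0],60],
    [[1,4,-148],[0,0,0],50],
    [[1,4,-148],[0,0,0],40],
    [[1,4,-148],[0,0,0],10],
    [[1,4,-148],[0,0,0],10],
    [[1,4,-148],[0,0,0],10],
    [[1,4,-148],[0,0,0],10],
    [[1,4,-148],[0,0,0],10],
  ],
  grip_force=50,
)

```text
time: 3.45
tool_pos: [0.4779, -0.3059, 0.0249]
tcp_rot: [0.26, 3.128, -0.003]
contact_force: [-0.2, -0.0, 6.5]
gripper_width: 0.271
```

Request:
servo_tool(
  targets=[
    [[0,0,30],[0,0,0],10],
    [[0,0,70],[0,0,0],10],
    [[0,0,90],[0,0,0],10],
    [[0,0,90],[0,0,0],10],
    [[0,0,90],[0,0,0],10],
  ],
)

```text
time: 4.08
tool_pos: [0.4753, -0.304, 0.1112]
tcp_rot: [-0.26, -3.128, -0.002]
contact_force: [-1.2, 0.3, -2.4]
gripper_width: 0.273
```

```bash
python3 - <<'E'
from h import *
s=ctrl.sense();im=ctrl.snapshot("side");cv2.imwrite("pics/s2.png",im[:,:,::-1]);print(s["time"],s["tool_pos"],s["tcp_rot"],s["contact_force"],s["gripper_width"])
im=ctrl.snapshot("wrist");cv2.imwrite("pics/w2.png",im[:,:,::-1])
E
```

```text
4.075 [ 0.47532843 -0.30396391  0.11115766] [-2.60013021e-01 -3.12845158e+00 -2.46241411e-03] [-1.23507785  0.3429493  -2.36852345] 0.2728575098570956
```

View pics/s2.png

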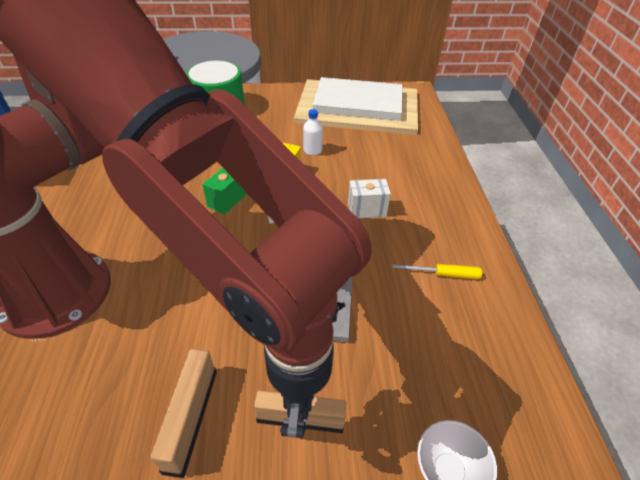

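View pics/w2.png

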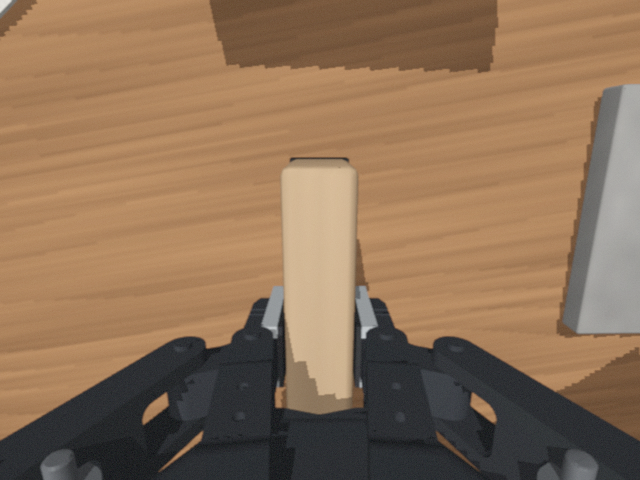

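The scraper is held straight and level. In the wrist view it spans columns 282–358 with a pad on each side. Next I'll carry it over to the slab's left end.

Request:
servo_tool(
  targets=[
    [[4,50,0],[0,0,0.005],10],
    [[9,105,0],[0,0,0.01],10],
    [[14,160,0],[0,0,0.01],10],
    [[19,215,0],[0,0,0.01],10],
    [[24,270,0],[0,0,0.01],10],
    [[28,320,0],[0,0,0.01],10],
    [[31,353,-15],[0,0,0.01],10],
    [[31,353,-35],[0,0,0.01],10],
    [[31,353,-50],[0,0,0.01],10],
    [[31,353,-50],[0,0,0.01],10],
    [[31,353,-50],[0,0,0.01],10],
  ],
)

```text
time: 5.55
tool_pos: [0.5077, 0.0477, 0.0629]
tcp_rot: [0.246, 3.132, -0.0]
contact_force: [-0.2, 0.0, -1.2]
gripper_width: 0.271
```

```bash
python3 - <<'E'
from h import *
s=ctrl.sense();im=ctrl.snapshot("scene");cv2.imwrite("pics/c3.png",cv2.resize(im[150:330,200:440,::-1],None,fx=3,fy=3));print(s["time"],s["tool_pos"],s["tcp_rot"],s["contact_force"],s["gripper_width"])
im=ctrl.snapshot("wrist");cv2.imwrite("pics/w3.png",im[:,:,::-1])
E
```

```text
5.55 [0.50765839 0.04770763 0.06286917] [ 2.45966217e-01  3.13172923e+00 -1.81206967e-05] [-0.17862179  0.00701076 -1.18049852] 0.2711297762658663
```

View pics/c3.png

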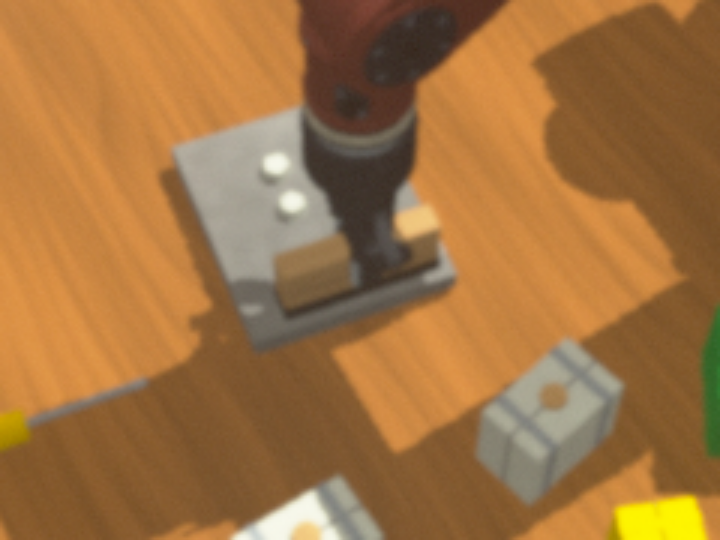

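View pics/w3.png

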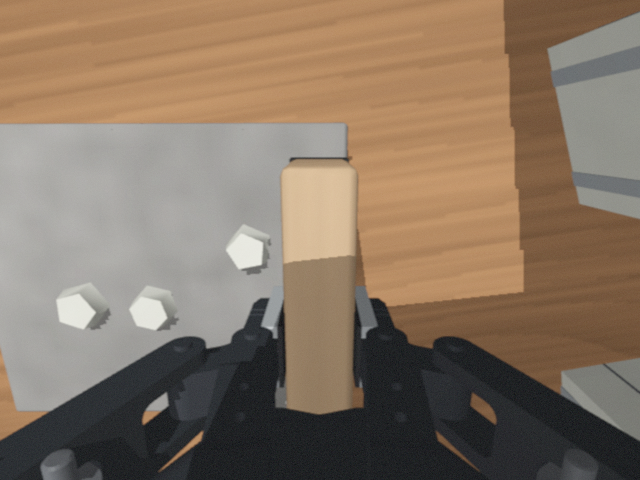

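Chips 1 and 2 are at (80,307) and (153,308) and chip 3 is at (248,250). All lie left of the bar, which starts at column 288. Next I'll lower it to just above the slab.

Request:
servo_tool(
  targets=[
    [[0,0,-5],[0,0,0],10],
    [[0,0,-10],[0,0,0],10],
    [[0,0,-12],[0,0,0],10],
    [[0,0,-12],[0,0,0],10],
    [[0,0,-12],[0,0,0],10],
  ],
)

```text
time: 6.28
tool_pos: [0.5074, 0.0483, 0.0508]
tcp_rot: [0.244, 3.132, -0.0]
contact_force: [-0.5, -0.2, -1.5]
gripper_width: 0.273
```

```bash
python3 - <<'E'
from h import *
s=ctrl.sense();print(s["time"],s["tool_pos"],s["tcp_rot"],s["contact_force"],s["gripper_width"])
im=ctrl.snapshot("scene");cv2.imwrite("pics/c4.png",cv2.resize(im[180:280,240:380,::-1],None,fx=5,fy=5,interpolation=2))
E
```

```text
6.275 [0.50743078 0.04825337 0.05077556] [ 2.44329304e-01  3.13199625e+00 -3.09666677e-05] [-0.47779666 -0.23202804 -1.54469648] 0.2732900194912667
```

View pics/c4.png

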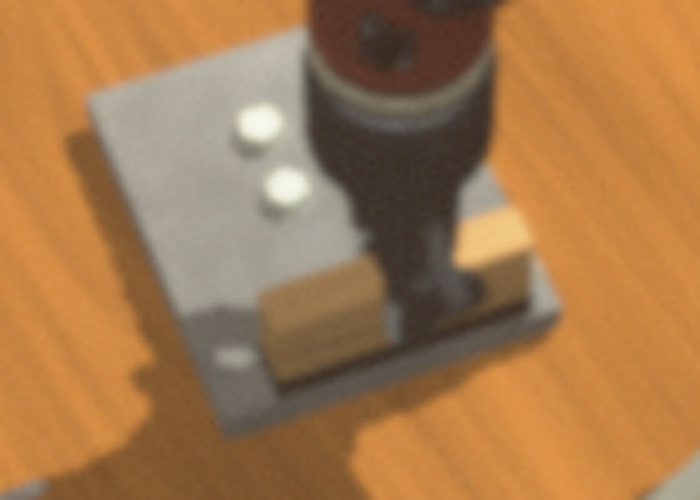

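Request:
servo_tool(
  targets=[
    [[0,0,-1],[0,0,0],10],
    [[0,0,-1.5],[0,0,0],10],
    [[0,0,-1.5],[0,0,0],10],
  ],
)

```text
time: 6.7
tool_pos: [0.5073, 0.0482, 0.0492]
tcp_rot: [-0.244, -3.132, 0.0]
contact_force: [0.2, 0.5, -1.5]
gripper_width: 0.271
```

Request:
servo_tool(
  targets=[
    [[-1,-6,0],[0,0,0],10],
    [[-3,-19,0],[0,0,0],10],
    [[-5,-32,0],[0,0,0],10],
    [[-7,-45,0],[0,0,0],10],
    [[-9,-58,0],[0,0,0],10],
    [[-11,-71,0],[0,0,0],10],
    [[-13,-84,0],[0,0,0],10],
    [[-15,-97,0],[0,0,0],10],
    [[-17,-110,0],[0,0,0],10],
    [[-19,-122,0],[0,0,0],10],
    [[-20,-130,0],[0,0,0],10],
    [[-20,-130,0],[0,0,0],10],
  ],
)

```text
time: 8.2
tool_pos: [0.4874, -0.0824, 0.0493]
tcp_rot: [0.246, 3.132, -0.0]
contact_force: [-1.0, -0.7, -0.9]
gripper_width: 0.274
```

```bash
python3 - <<'E'
from h import *
s=ctrl.sense();print(s["time"],s["tool_pos"],s["tcp_rot"],s["contact_force"],s["gripper_width"])
im=ctrl.snapshot("wrist");cv2.imwrite("pics/w5.png",im[:,:,::-1])
E
```

```text
8.2 [ 0.48735889 -0.08238939  0.04927373] [ 2.45997080e-01  3.13186331e+00 -9.47601069e-05] [-0.98927364 -0.68736953 -0.85066145] 0.27443439033439193
```

View pics/w5.png

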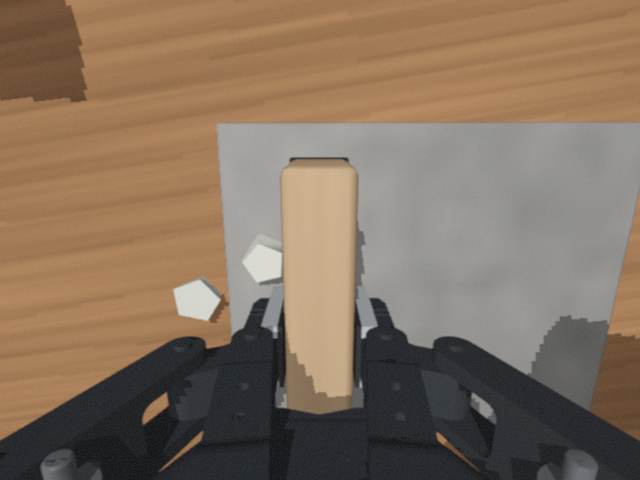

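One chip has gone past the edge (198,300) and one sits in front of the bar (264,260). The third is presumably hidden by the finger. I'll keep pushing.

Request:
servo_tool(
  targets=[
    [[-1,-8,0],[0,0,0],10],
    [[-2,-16,0],[0,0,0],10],
    [[-4,-25,0],[0,0,0],10],
    [[-5,-34,0],[0,0,0],10],
    [[-7,-44,0],[0,0,0],10],
    [[-8,-54,0],[0,0,0],10],
    [[-10,-64,0],[0,0,0],10],
    [[-11,-74,0],[0,0,0],10],
    [[-12,-82,0],[0,0,0],10],
    [[-12,-82,0],[0,0,0],10],
  ],
)

```text
time: 9.5
tool_pos: [0.4755, -0.1644, 0.0493]
tcp_rot: [0.246, 3.132, -0.0]
contact_force: [0.2, 0.1, -1.2]
gripper_width: 0.276
```

```bash
python3 - <<'E'
from h import *
s=ctrl.sense();print(s["time"],s["tool_pos"],s["tcp_rot"],s["contact_force"],s["gripper_width"])
im=ctrl.snapshot("wrist");cv2.imwrite("pics/w6.png",im[:,:,::-1])
im=ctrl.snapshot("scene");cv2.imwrite("pics/c6.png",cv2.resize(im[130:280,220:380,::-1],None,fx=4,fy=4,interpolation=2))
E
```

```text
9.5 [ 0.47545318 -0.16444783  0.0493311 ] [ 2.46038830e-01  3.13163064e+00 -1.49034266e-04] [ 0.19437418  0.10573801 -1.2274589 ] 0.27598215561976774
```

View pics/w6.png

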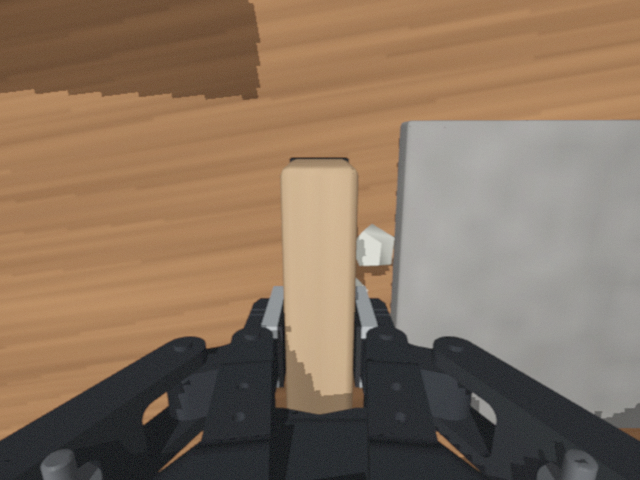

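View pics/c6.png

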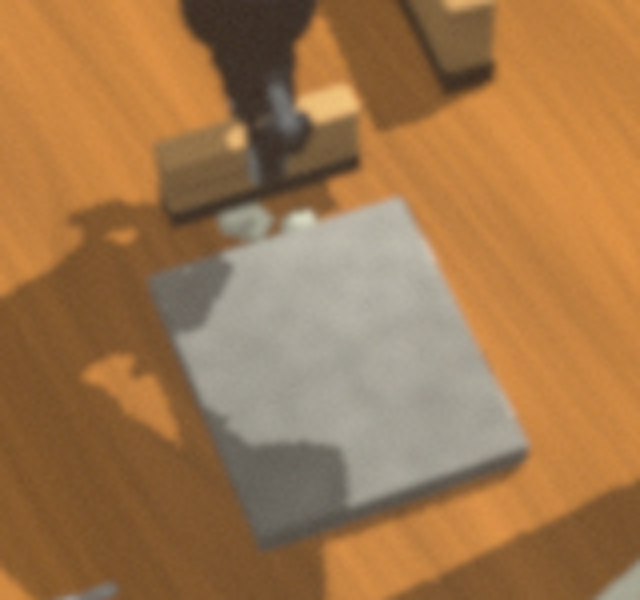

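The slab is clear and two chips lie on the bench beside it; the third is hidden under the arm. I'll return the scraper to its old place.

Request:
servo_tool(
  targets=[
    [[0,0,25],[0,0,0],10],
    [[0,-20,35],[0,0,0],10],
    [[0,-60,35],[0,0,0],10],
    [[0,-100,35],[0,0,0],10],
    [[0,-135,30],[0,0,0],10],
    [[0,-146,15],[0,0,0],10],
    [[0,-146,-5],[0,0,0],10],
    [[0,-146,-17],[0,0,0],10],
    [[0,-146,-21],[0,0,0],10],
    [[0,-146,-23],[0,0,0],10],
    [[0,-146,-23.5],[0,0,0],10],
    [[0,-146,-23.5],[0,0,0],10],
  ],
)

```text
time: 11.1
tool_pos: [0.4759, -0.31, 0.0264]
tcp_rot: [0.244, 3.131, -0.001]
contact_force: [0.2, 0.4, -1.3]
gripper_width: 0.276
```

Request:
servo_tool(
  targets=[
    [[0,0,-1],[0,0,0],10],
    [[0,0,-1.5],[0,0,0],10],
    [[0,0,-1.5],[0,0,0],10],
  ],
)

```text
time: 11.48
tool_pos: [0.4756, -0.3101, 0.0249]
tcp_rot: [0.245, 3.132, -0.0]
contact_force: [-0.9, 1.1, 3.4]
gripper_width: 0.264
```

Contact felt at 3.4 N. Now release and rise.

Request:
servo_tool(
  targets=[
    [[0,0,0],[0,0,0],35],
    [[0,0,0],[0,0,0],60],
    [[0,0,0],[0,0,0],70],
    [[0,0,0],[0,0,0],70],
    [[0,0,30],[0,0,0],85],
    [[0,0,80],[0,0,0],85],
    [[0,0,140],[0,0,0],85],
    [[0,0,140],[0,0,0],85],
  ],
)

```text
time: 12.48
tool_pos: [0.4792, -0.313, 0.1713]
tcp_rot: [0.243, 3.121, -0.013]
contact_force: [0.8, -0.7, 0.5]
gripper_width: 0.999
```

```bash
python3 - <<'E'
from h import *
s=ctrl.sense();print(s["time"],s["tool_pos"],s["tcp_rot"],s["contact_force"],s["gripper_width"])
im=ctrl.snapshot("wrist");cv2.imwrite("pics/w7.png",im[:,:,::-1])
E
```

```text
12.475 [ 0.47924971 -0.31298255  0.17129991] [ 0.24347457  3.12090049 -0.01254579] [ 0.83953295 -0.70869309  0.46319756] 0.9990476130894023
```

View pics/w7.png

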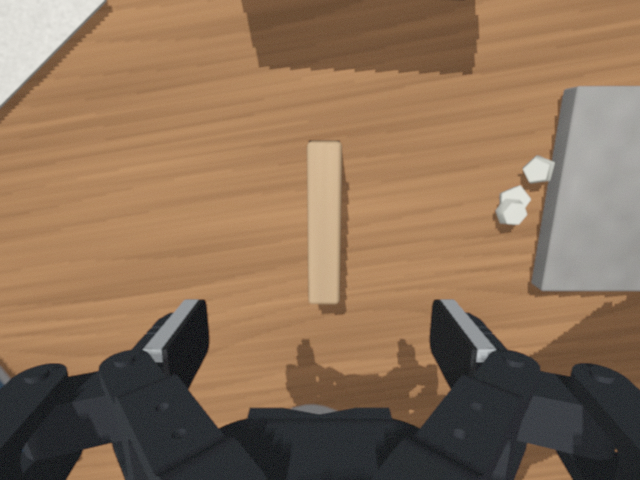

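The scraper stands on the bench, and all three chips lie between it and the slab, at (538,170), (515,198) and (512,212). I'll zoom in on how they rest.

```bash
python3 - <<'E'
from h import *
im=cv2.imread("pics/w7.png");cv2.imwrite("pics/w7z.png",cv2.resize(im[130:250,470:620],None,fx=5,fy=5,interpolation=2))
s=ctrl.sense();print(wplane([(538,170),(515,198),(512,212)],.009,s)); print(s["time"],s["contact_force"])
im=ctrl.snapshot("side")[:,:,::-1];cv2.imwrite("pics/s7z.png",cv2.resize(im[240:460,230:380],None,fx=3.5,fy=2.7,interpolation=2)); cv2.imwrite("pics/s7.png",im)
im=ctrl.snapshot("scene")[:,:,::-1];cv2.imwrite("pics/c7z.png",cv2.resize(im[140:240,230:350],None,fx=5,fy=5,interpolation=2))
E
```

```text
[[ 0.46330074 -0.13429869  0.009     ]
 [ 0.48305548 -0.15258245  0.009     ]
 [ 0.49431159 -0.15515967  0.009     ]]
12.525 [-0.77380515 -0.305694   -0.48301368]
```

View pics/w7z.png

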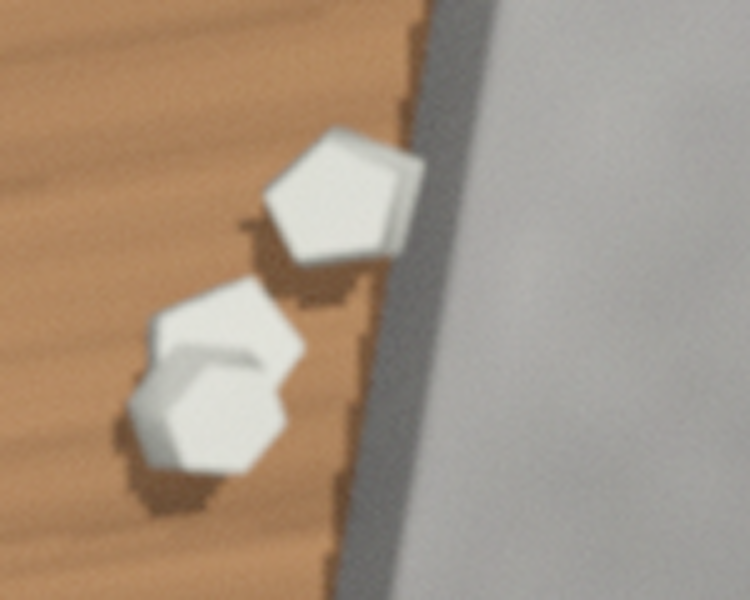

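View pics/s7z.png

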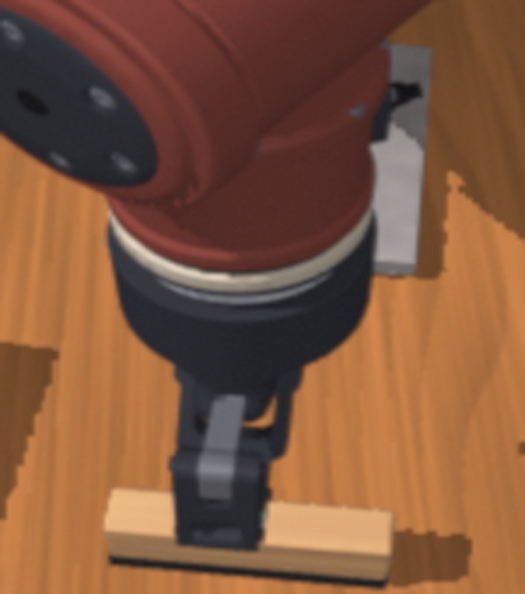

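View pics/c7z.png

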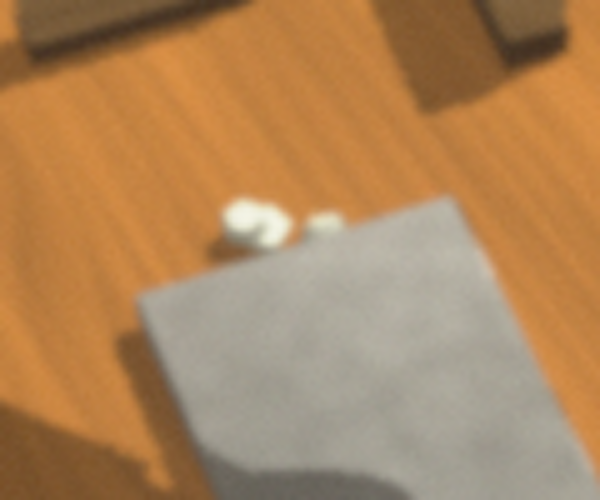

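All three chips are off the slab. But chip (538,170) seems to lean against the slab's side, and two others overlap. There's plenty of time, so I'll take the scraper again and press the leaning chip flat, away from the slab.

Request:
servo_tool(
  targets=[
    [[0,0,-60],[0,0,0],85],
    [[0,0,-110],[0,0,0],70],
    [[0,0,-139],[0,0,0],55],
    [[0,0,-139],[0,0,0],10],
    [[0,0,-139],[0,0,0],10],
    [[0,0,-139],[0,0,0],10],
    [[0,0,-139],[0,0,0],10],
    [[0,0,-139],[0,0,0],10],
  ],
  grip_force=80,
)

```text
time: 13.62
tool_pos: [0.4758, -0.3101, 0.0261]
tcp_rot: [0.244, 3.131, -0.001]
contact_force: [-0.7, -0.0, -1.4]
gripper_width: 0.271
```

Request:
servo_tool(
  targets=[
    [[0,0,40],[0,0,0],10],
    [[-15,40,60],[0,0,0],10],
    [[-32,90,60],[0,0,0],10],
    [[-48,138,60],[0,0,0],10],
    [[-60,170,60],[0,0,0.01],10],
    [[-64,181,55],[0,0,0.01],10],
    [[-64,181,40],[0,0,0.01],10],
    [[-64,181,30],[0,0,0.01],10],
    [[-64,181,30],[0,0,0.01],10],
  ],
)

```text
time: 14.75
tool_pos: [0.4107, -0.1292, 0.0538]
tcp_rot: [-0.23, -3.13, -0.001]
contact_force: [-0.3, -0.3, -1.4]
gripper_width: 0.266
```

```bash
python3 - <<'E'
from h import *
s=ctrl.sense();print(s["time"],s["tool_pos"],s["tcp_rot"],s["contact_force"],s["gripper_width"])
im=ctrl.snapshot("wrist");cv2.imwrite("pics/w8.png",im[:,:,::-1])
im=ctrl.snapshot("scene");cv2.imwrite("pics/c8.png",cv2.resize(im[130:250,220:380,::-1],None,fx=4,fy=4,interpolation=2))
E
```

```text
14.75 [ 0.41067905 -0.12919159  0.05382147] [-2.30445918e-01 -3.13037020e+00 -1.47757749e-03] [-0.33775365 -0.3042658  -1.38001468] 0.26642581463434944
```

View pics/w8.png

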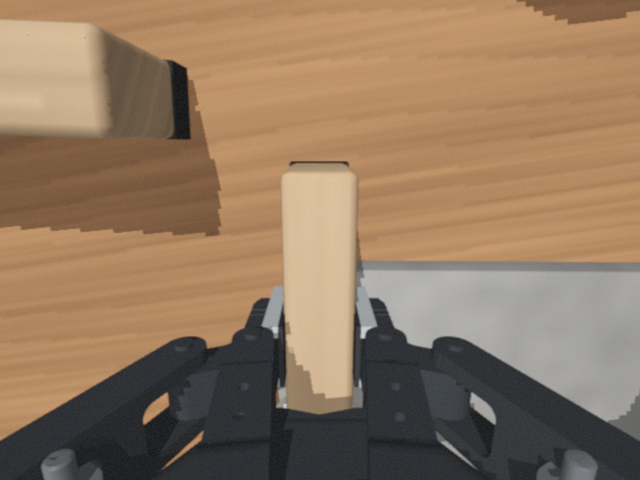

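View pics/c8.png

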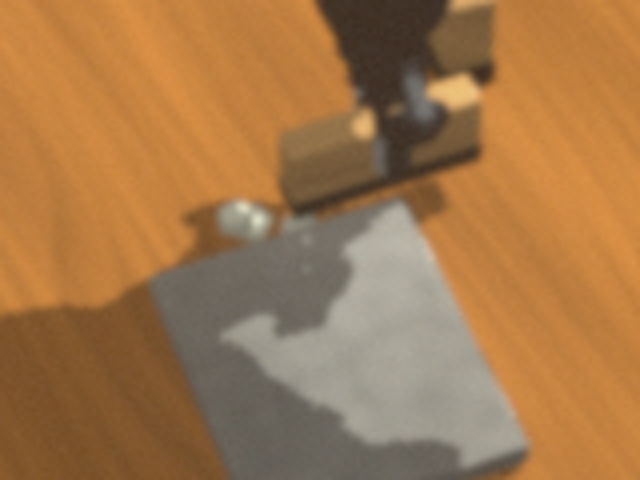

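```bash
python3 - <<'E'
from h import *
np.set_printoptions(precision=4,suppress=True)
f=lambda p:(np.float64(p)+.5)/4-.5+[220,130]
print("bar slab-side edge, z.028",onplane("scene",[f((295,210)),f((478,157))],.028)[:,:2])
sl=onplane("scene",[f((150,285)),f((405,200))],.024)[:,:2];print("slab edge",sl)
print("chip",onplane("scene",[f((300,225))],.012)[:,:2])
s=ctrl.sense()
print("wrist bar end",wplane([(291,162),(349,162)],.028,s)[:,:2],"slab corner",wplane([(364,263)],.024,s)[:,:2])
E
```

```text
bar slab-side edge, z.028 [[ 0.4667 -0.135 ]
 [ 0.3527 -0.1136]]
slab edge [[ 0.5648 -0.1332]
 [ 0.4054 -0.1108]]
chip [[ 0.464  -0.1347]]
wrist bar end [[ 0.354  -0.1337]
 [ 0.3577 -0.1082]] slab corner [[ 0.4072 -0.1067]]
```

Request:
servo_tool(
  targets=[
    [[4,7.5,0],[0,0,0],10],
    [[4,7.5,0],[0,0,0],10],
    [[4,7.5,-4],[0,0,0],10],
    [[4,7.5,-8],[0,0,0],10],
    [[4,7.5,-8],[0,0,0],10],
  ],
)

```text
time: 15.48
tool_pos: [0.4156, -0.1214, 0.0482]
tcp_rot: [-0.229, -3.133, -0.0]
contact_force: [-2.5, 0.9, 7.3]
gripper_width: 0.267
```

```bash
python3 - <<'E'
from h import *
s=ctrl.sense();print(s["time"],s["tool_pos"],s["tcp_rot"],s["contact_force"],s["wrist_torque"],s["gripper_width"])
im=ctrl.snapshot("scene");cv2.imwrite("pics/c9.png",cv2.resize(im[150:220,240:360,::-1],None,fx=6,fy=6,interpolation=2))
E
```

```text
15.475 [ 0.41558215 -0.12137392  0.04815828] [-2.28545063e-01 -3.13263787e+00 -4.06192086e-04] [-2.5089018   0.87538897  7.25980332] [0.23567456 0.40485239 0.0668073 ] 0.26745895394970814
```

View pics/c9.png

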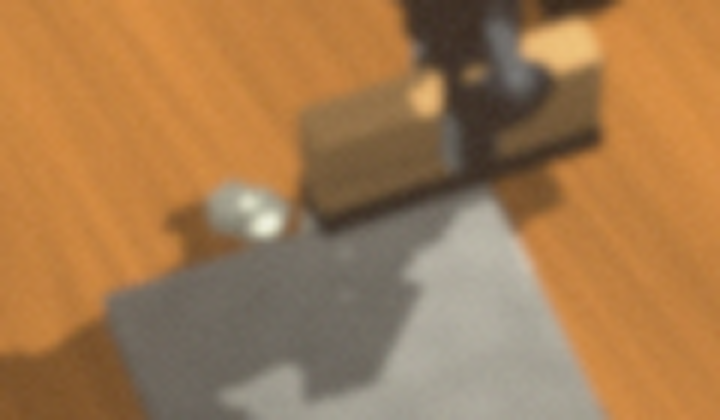

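Request:
servo_tool(
  targets=[
    [[0,0,3],[0,0,0],10],
    [[-0.5,-3.5,3],[0,0,0],10],
    [[-0.5,-3.5,3],[0,0,0],10],
    [[-0.5,-3.5,0],[0,0,0],10],
    [[-0.5,-3.5,-2],[0,0,0],10],
    [[-0.5,-3.5,-2],[0,0,0],10],
  ],
)

```text
time: 16.27
tool_pos: [0.4151, -0.1251, 0.0481]
tcp_rot: [-0.228, -3.131, -0.001]
contact_force: [-9.2, 2.5, 23.2]
gripper_width: 0.271
```

```bash
python3 - <<'E'
from h import *
s=ctrl.sense();print(s["time"],s["tool_pos"],s["tcp_rot"],s["contact_force"],s["wrist_torque"],s["gripper_width"])
E
```

```text
16.275 [ 0.41505454 -0.12511317  0.0480503 ] [-2.28047460e-01 -3.13076959e+00 -6.71916334e-04] [-9.23516875  2.5062908  23.19025611] [0.70572407 1.33014936 0.04268102] 0.2706517620917224
```

Pressing meets something stiff at about 22 mm. I can't tell yet if it is the slab edge or the chip standing steeply, so I'll raise the bar and look.

Request:
servo_tool(
  targets=[
    [[0,0,4],[0,0,0],10],
    [[0,0,8],[0,0,0],10],
    [[0,0,8],[0,0,0],10],
  ],
)

```text
time: 16.65
tool_pos: [0.4149, -0.1247, 0.0531]
tcp_rot: [0.229, 3.133, -0.0]
contact_force: [-0.8, 0.3, -0.6]
gripper_width: 0.273
```

```bash
python3 - <<'E'
from h import *
np.set_printoptions(precision=4,suppress=True)
s=ctrl.sense();print(s["time"],s["tool_pos"],s["tcp_rot"],s["contact_force"],s["wrist_torque"],s["gripper_width"])
im=ctrl.snapshot("scene");cv2.imwrite("pics/c10.png",cv2.resize(im[150:220,240:360,::-1],None,fx=6,fy=6,interpolation=2))
im=ctrl.snapshot("wrist");cv2.imwrite("pics/w10.png",im[:,:,::-1])
im=ctrl.snapshot("side");cv2.imwrite("pics/s10.png",im[:,:,::-1])
E
```

```text
16.65 [ 0.4149 -0.1247  0.0531] [ 0.2287  3.1332 -0.    ] [-0.7745  0.3065 -0.5729] [0.0288 0.0423 0.0215] 0.2732922513243773
```

View pics/c10.png

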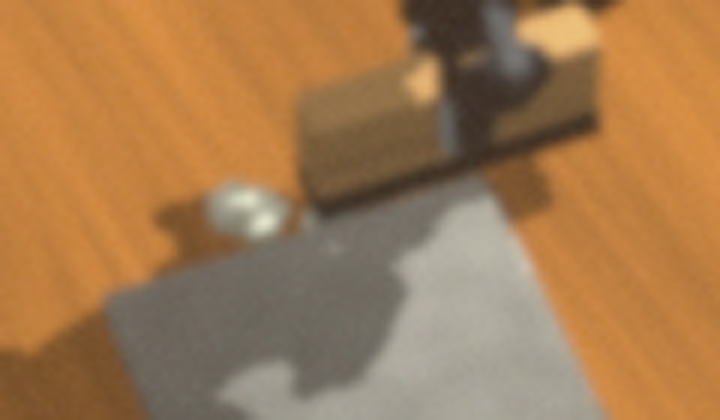

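View pics/w10.png

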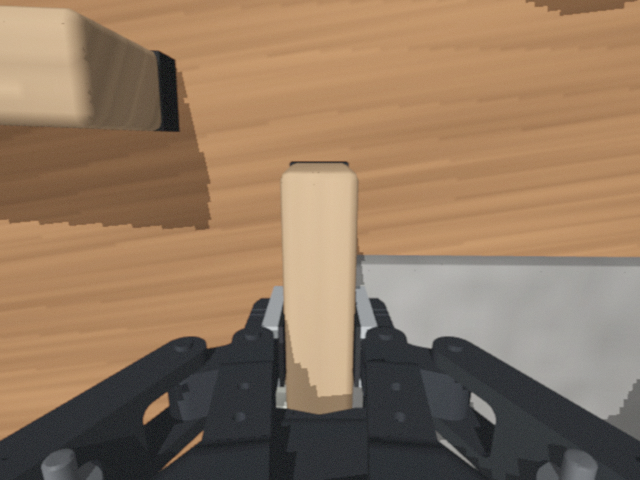

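View pics/s10.png

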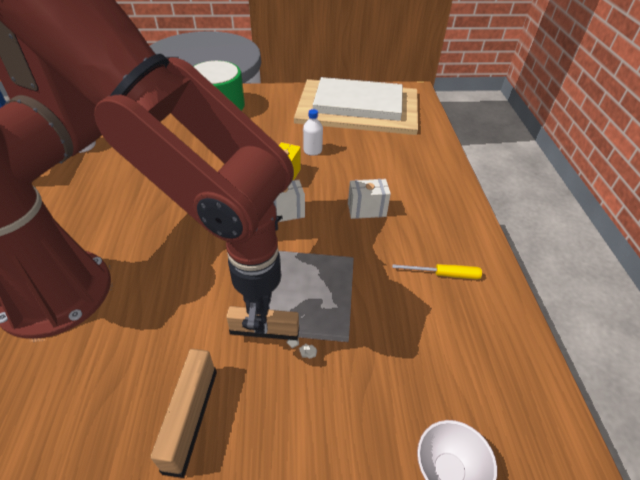

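```bash
python3 - <<'E'
from h import *
im=cv2.imread("pics/s10.png");cv2.imwrite("pics/s10z.png",cv2.resize(im[290:370,220:360],None,fx=5,fy=5,interpolation=2))
E
```

```text
(no output)
```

View pics/s10z.png

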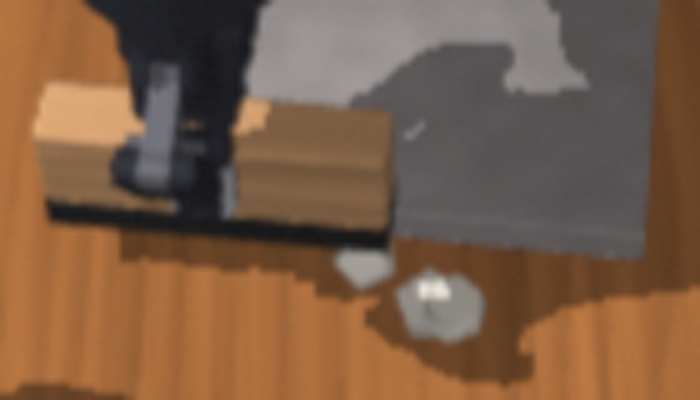

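```bash
python3 - <<'E'
from h import *
np.set_printoptions(precision=4,suppress=True)
f=lambda p:(np.float64(p)+.5)/5-.5+[220,290]
print("bar far edge",onplane("side",[f((50,222)),f((388,247))],.027)[:,:2])
print("slab top edge",onplane("side",[f((400,218)),f((645,234))],.024)[:,:2], "bottom",onplane("side",[f((400,240)),f((643,258))],.0)[:,:2])
print("chip",onplane("side",[f((365,268))],.010)[:,:2],"pair",onplane("side",[f((440,310))],.010)[:,:2])
E
```

```text
bar far edge [[ 0.3571 -0.128 ]
 [ 0.4759 -0.1431]]
slab top edge [[ 0.4804 -0.1298]
 [ 0.567  -0.14  ]] bottom [[ 0.4803 -0.1244]
 [ 0.5684 -0.1356]]
chip [[ 0.4675 -0.1411]] pair [[ 0.4935 -0.1588]]
```

From the side view the bar still overlaps the slab by several mm, so I was pressing on the slab and not the chip. I'll shift it outward and press again.

Request:
servo_tool(
  targets=[
    [[-1.5,-10,0],[0,0,0],10],
    [[-1.5,-10,0],[0,0,0],10],
    [[-1.5,-10,-4],[0,0,0],10],
    [[-1.5,-10,-8],[0,0,0],10],
    [[-1.5,-10,-8],[0,0,0],10],
  ],
)

```text
time: 17.42
tool_pos: [0.4128, -0.1344, 0.0446]
tcp_rot: [-0.229, -3.132, -0.001]
contact_force: [-0.5, -0.4, -1.4]
gripper_width: 0.27
```

Request:
servo_tool(
  targets=[
    [[0,0,-3],[0,0,0],10],
    [[0,0,-6],[0,0,0],10],
    [[0,0,-6],[0,0,0],10],
  ],
)

```text
time: 17.8
tool_pos: [0.4131, -0.1347, 0.039]
tcp_rot: [-0.228, -3.133, 0.0]
contact_force: [0.1, -0.2, -0.7]
gripper_width: 0.265
```

```bash
python3 - <<'E'
from h import *
np.set_printoptions(precision=4,suppress=True)
s=ctrl.sense();print(s["time"],s["tool_pos"],s["tcp_rot"],s["contact_force"],s["wrist_torque"],s["gripper_width"])
im=ctrl.snapshot("scene")[150:220,240:360,::-1]
im2=ctrl.snapshot("side")[290:370,220:360,::-1]
a=cv2.resize(im,(600,350),interpolation=2);b=cv2.resize(im2,(525,300),interpolation=2)
cv2.imwrite("pics/c11.png",a);cv2.imwrite("pics/s11.png",b)
E
```

```text
17.8 [ 0.4131 -0.1347  0.039 ] [-0.2283 -3.1326  0.0002] [ 0.1159 -0.2117 -0.6925] [ 0.0303 -0.0086  0.0145] 0.26465925398345297
```

View pics/c11.png

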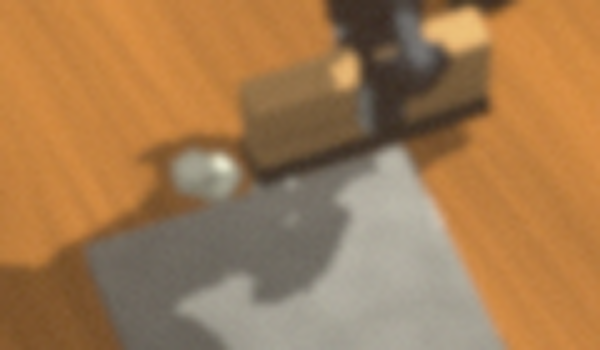

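View pics/s11.png

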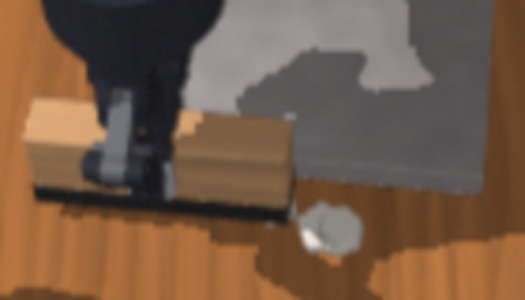

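Request:
servo_tool(
  targets=[
    [[0,0,-2],[0,0,0],10],
    [[0,0,-3.5],[0,0,0],10],
    [[0,0,-4],[0,0,0],10],
    [[-1,-5,-4],[0,0,0],10],
    [[-2,-10,-4],[0,0,0],10],
    [[-3,-15,-4],[0,0,0],10],
    [[-3,-20,-4],[0,0,0],10],
    [[-3,-20,-4],[0,0,0],10],
  ],
)

```text
time: 18.9
tool_pos: [0.4105, -0.1553, 0.0354]
tcp_rot: [0.23, 3.133, -0.0]
contact_force: [0.8, -1.0, -1.4]
gripper_width: 0.271
```

```bash
python3 - <<'E'
from h import *
np.set_printoptions(precision=4,suppress=True)
s=ctrl.sense();print(s["time"],s["tool_pos"],s["contact_force"],s["wrist_torque"],s["gripper_width"])
im=ctrl.snapshot("scene")[150:220,240:360,::-1]
a=cv2.resize(im,(600,350),interpolation=2)
cv2.imwrite("pics/c12.png",a)
E
```

```text
18.9 [ 0.4105 -0.1553  0.0354] [ 0.789  -1.0316 -1.4352] [0.0721 0.0083 0.0498] 0.27140777938304667
```

View pics/c12.png

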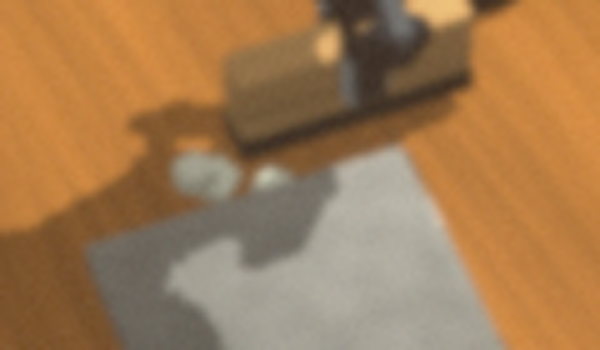

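Request:
servo_tool(
  targets=[
    [[0,0,30],[0,0,0],10],
    [[15,-40,40],[0,0,0],10],
    [[32,-85,40],[0,0,0],10],
    [[50,-125,35],[0,0,0],10],
    [[65,-155,20],[0,0,0],10],
    [[65,-155,5],[0,0,0],10],
    [[65,-155,-5],[0,0,0],10],
    [[65,-155,-9],[0,0,0],10],
    [[65,-155,-10.5],[0,0,0],10],
    [[65,-155,-10.5],[0,0,0],10],
  ],
)

```text
time: 20.2
tool_pos: [0.4756, -0.3095, 0.0252]
tcp_rot: [0.228, 3.133, -0.001]
contact_force: [0.7, -0.7, -1.7]
gripper_width: 0.271
```

Request:
servo_tool(
  targets=[
    [[0,0,-1],[0,0,0],10],
    [[0,0,-1],[0,0,0],35],
    [[0,0,-1],[0,0,0],60],
    [[0,0,-1],[0,0,0],75],
    [[0,0,-1],[0,0,0],75],
    [[0,0,30],[0,0,0],85],
    [[0,0,85],[0,0,0],85],
    [[0,30,145],[0,0,0],85],
    [[0,60,150],[0,0,0],85],
    [[0,60,150],[0,0,0],85],
    [[0,60,150],[0,0,0],85],
  ],
)

```text
time: 21.58
tool_pos: [0.475, -0.2498, 0.1741]
tcp_rot: [-0.228, -3.132, 0.0]
contact_force: [1.3, -0.7, 0.1]
gripper_width: 0.994
```

```bash
python3 - <<'E'
from h import *
s=ctrl.sense();print(s["time"],s["tool_pos"],s["tcp_rot"],s["contact_force"],s["gripper_width"])
im=ctrl.snapshot("wrist")[:,:,::-1];cv2.imwrite("pics/w13.png",im)
cv2.imwrite("pics/w13z.png",cv2.resize(im[110:250,380:540],None,fx=4.5,fy=4.2,interpolation=2))
E
```

```text
21.575 [ 0.47498445 -0.24984733  0.17411707] [-2.28131896e-01 -3.13242302e+00  1.32553459e-04] [ 1.3026608  -0.71841585  0.06211659] 0.9943259836549762
```

View pics/w13.png

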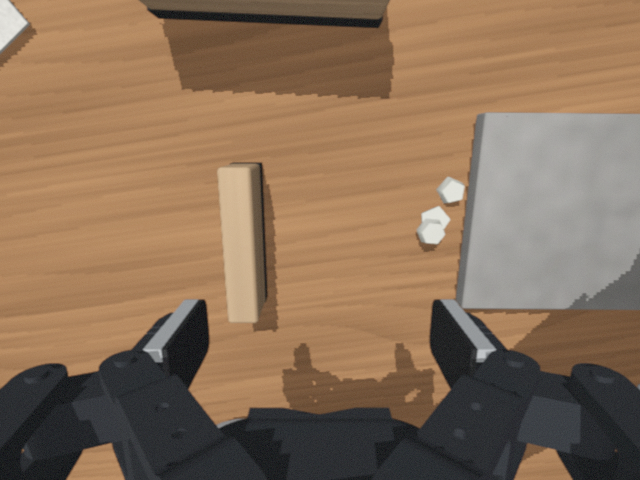

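View pics/w13z.png

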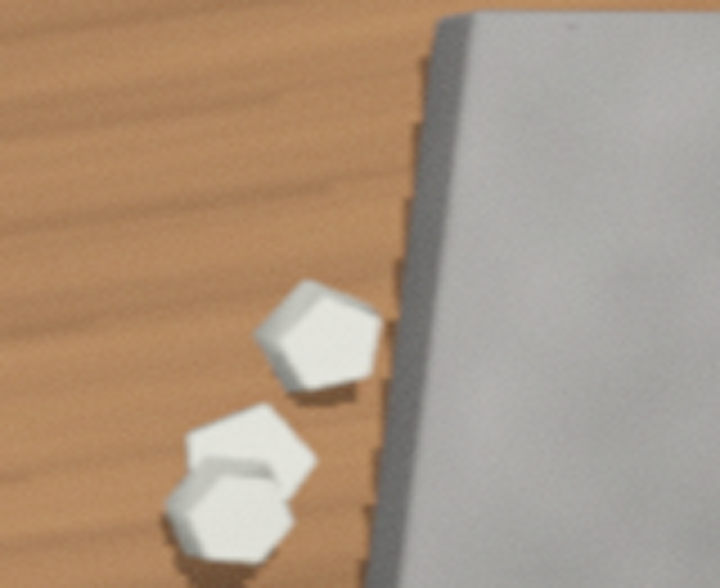

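The scraper is standing and released, and the formerly leaning chip is now flat and clear of the slab. The hexagonal chip only overlaps its neighbour. On to mould A.

Request:
servo_tool(
  targets=[
    [[-3,60,26],[0,0,0.05],85],
    [[-6,120,26],[0,0,0.1],85],
    [[-9,180,26],[0,0,0.15],85],
    [[-12,240,26],[0,0,0.2],85],
    [[-15,300,26],[0,0,0.26],85],
    [[-18,360,26],[0,0,0.32],85],
    [[-21,420,26],[0,0,0.38],85],
    [[-23,461,26],[0,0,0.38],85],
    [[-23,461,26],[0,0,0.38],85],
    [[-23,461,26],[0,0,0.38],85],
  ],
)

```text
time: 22.88
tool_pos: [0.4523, 0.2102, 0.1997]
tcp_rot: [0.366, -3.118, 0.002]
contact_force: [0.2, -0.1, -0.8]
gripper_width: 0.995
```

```bash
python3 - <<'E'
from h import *
s=ctrl.sense();print(s["time"],s["tool_pos"],s["tcp_rot"],s["contact_force"],s["joint_positions"])
im=ctrl.snapshot("wrist")[:,:,::-1];cv2.imwrite("pics/w14.png",im)
E
```

```text
22.875 [0.45232326 0.21024618 0.19972669] [ 3.66210025e-01 -3.11828131e+00  1.85645120e-03] [ 0.21645244 -0.05998526 -0.79760949] [ 2.94815073e-01 -2.29780662e-02  1.93512690e+00 -8.81314070e-04
  1.23150418e+00 -1.50949550e+00]
```

View pics/w14.png

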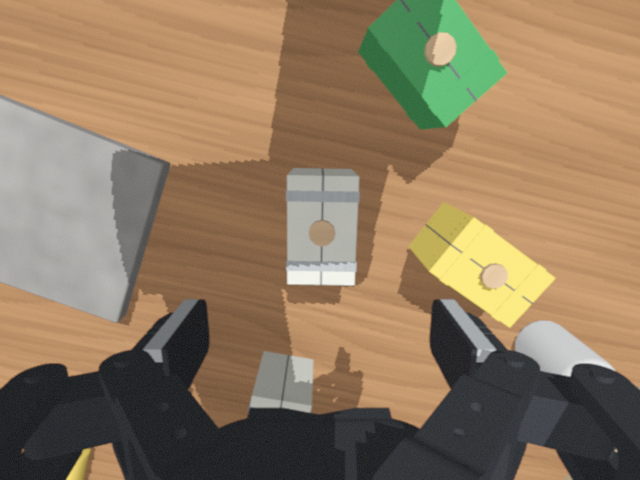

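Mould A is square to the jaws. Its top spans about (287–358, 175–285) and the plug is at (321,233). The yellow block is at column 410 and beyond, clear of the fingers' path.

```bash
python3 - <<'E'
from h import *
np.set_printoptions(precision=4,suppress=True)
s=ctrl.sense()
P=wplane([(288,175),(358,175),(355,285),(288,285)],.07,s)[:,:2]
e=np.diff(np.r_[P,P[:1]],axis=0)
print(P.mean(0),np.linalg.norm(e,axis=1),np.degrees(np.arctan2(e[:,1],e[:,0])))
print("plug",wplane([(321,233)],.075,s),"yellow corner",wplane([(410,248),(445,203)],.03,s)[:,:2])
R=cv2.Rodrigues(s["tcp_rot"])[0];print(R[:,1])
E
```

```text
[0.4532 0.2119] [0.0505 0.0851 0.0524 0.0851] [ 103.3615   13.3584  -76.6142 -167.9032]
plug [[0.4528 0.2108 0.075 ]] yellow corner [[0.4588 0.2923]
 [0.4141 0.3094]]
[-0.2307  0.973  -0.0007]
```

Request:
servo_tool(
  targets=[
    [[1,1,-50],[0,0,0],80],
    [[1,1,-100],[0,0,0],75],
    [[1,1,-145],[0,0,0],75],
    [[1,1,-172],[0,0,0],75],
    [[1,1,-176],[0,0,0],75],
    [[1,1,-176],[0,0,0],40],
    [[1,1,-176],[0,0,0],40],
    [[1,1,-176],[0,0,0],40],
    [[1,1,-176],[0,0,0],40],
    [[1,1,-176],[0,0,0],40],
  ],
  grip_force=70,
)

```text
time: 24.18
tool_pos: [0.4549, 0.2124, 0.0262]
tcp_rot: [-0.367, 3.117, -0.0]
contact_force: [-0.0, -1.8, 6.4]
gripper_width: 0.602
```

Request:
servo_tool(
  targets=[
    [[0,0,15],[0,0,0],40],
    [[0,0,40],[0,0,0],40],
    [[0,0,60],[0,0,0],40],
    [[0,0,60],[0,0,0],40],
    [[0,0,60],[0,0,0],40],
    [[0,0,60],[0,0,0],40],
  ],
)

```text
time: 24.92
tool_pos: [0.4521, 0.2119, 0.0834]
tcp_rot: [0.367, -3.117, 0.001]
contact_force: [-0.9, 0.0, -2.2]
gripper_width: 0.601
```

```bash
cat > fz.py <<'E'
from h import *
import sys
F=[];T=[]
for i in range(7):
    s=ctrl.sense();F.append(s["contact_force"]);T.append(s["tau"][1:3]);im=ctrl.snapshot(sys.argv[2])
F=np.array(F);print(s["time"],s["tool_pos"],s["tcp_rot"],s["gripper_width"]);print("F mean",F.mean(0).round(2),"Fz",F[:,2].round(2),"tau",np.mean(T,0).round(2))
cv2.imwrite(f"pics/{sys.argv[1]}.png",im[:,:,::-1])
E
python3 fz.py f15 wrist
```

```text
25.225 [0.45315974 0.2121285  0.08437888] [ 3.66897163e-01 -3.11936076e+00  2.20889189e-04] 0.6015377702525607
F mean [-0.34  0.12 -2.85] Fz [-2.2  -3.33 -3.45 -2.9  -2.67 -2.79 -2.59] tau [-32.52 -26.42]
```

View pics/f15.png

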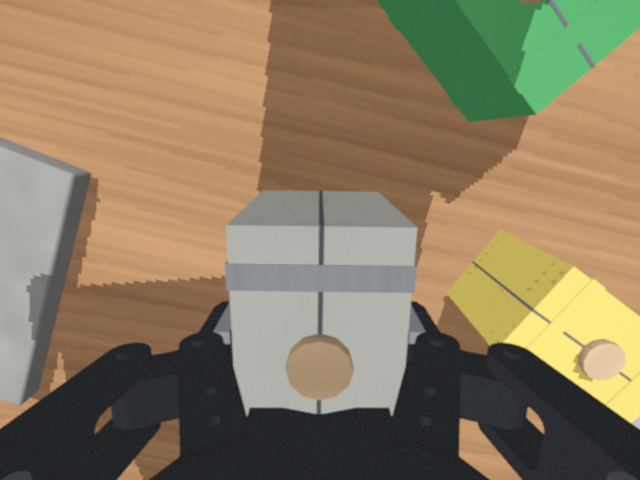

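Mould A is held upright and weighs about 2.85 N (0.29 kg). I'll put it back in place and then weigh B.

Request:
servo_tool(
  targets=[
    [[0,0,-15],[0,0,0],40],
    [[0,0,-35],[0,0,0],40],
    [[0,0,-50],[0,0,0],40],
    [[0,0,-55],[0,0,0],40],
    [[0,0,-57.5],[0,0,0],40],
    [[0,0,-58.5],[0,0,0],40],
    [[0,0,-58.5],[0,0,0],40],
  ],
)

```text
time: 26.15
tool_pos: [0.4539, 0.2124, 0.0268]
tcp_rot: [-0.367, 3.119, 0.0]
contact_force: [-0.5, -0.3, -1.9]
gripper_width: 0.601
```

Request:
servo_tool(
  targets=[
    [[0,0,-1],[0,0,0],40],
    [[0,0,-1],[0,0,0],40],
  ],
)

```text
time: 26.4
tool_pos: [0.454, 0.2124, 0.0263]
tcp_rot: [-0.367, 3.119, 0.0]
contact_force: [-1.8, -1.2, 4.7]
gripper_width: 0.601
```

Request:
servo_tool(
  targets=[
    [[0,0,0],[0,0,0],60],
    [[0,0,0],[0,0,0],72],
    [[0,0,0],[0,0,0],75],
    [[0,0,0],[0,0,0],75],
    [[0,0,25],[0,0,0],75],
    [[0,0,75],[0,0,0],75],
    [[0,0,130],[0,0,0],80],
    [[30,0,175],[0,0,-0.05],85],
    [[85,1,175],[0,0,-0.12],85],
    [[140,2,175],[0,0,-0.19],85],
    [[192,2,175],[0,0,-0.19],85],
    [[192,2,175],[0,0,-0.19],85],
  ],
)

```text
time: 27.9
tool_pos: [0.6479, 0.2134, 0.1984]
tcp_rot: [0.067, -3.14, 0.001]
contact_force: [-0.6, 0.2, -0.3]
gripper_width: 0.991
```

Request:
servo_tool(
  targets=[
    [[0,0,0],[0,0,0],85],
    [[0,0,0],[0,0,0],85],
  ],
)

```text
time: 28.15
tool_pos: [0.644, 0.2145, 0.2004]
tcp_rot: [0.07, -3.14, 0.0]
contact_force: [0.5, -0.2, 0.5]
gripper_width: 0.997
```

```bash
python3 - <<'E'
from h import *
s=ctrl.sense();print(s["time"],s["tool_pos"],s["tcp_rot"],s["contact_force"],s["joint_positions"])
im=ctrl.snapshot("wrist")[:,:,::-1];cv2.imwrite("pics/w16.png",im)
E
```

```text
28.15 [0.64404186 0.21446445 0.2004097 ] [ 7.04585571e-02 -3.14015168e+00  1.21110938e-06] [ 0.48989104 -0.22864855  0.48907525] [ 2.18086665e-01  3.53845448e-01  1.50215953e+00  1.30991940e-04
  1.28622601e+00 -1.39761484e+00]
```

View pics/w16.png

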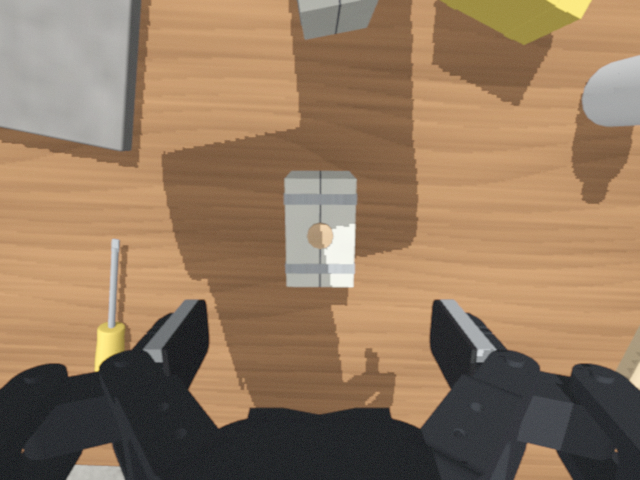

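Mould B is square to the jaws. Its top spans (285–356, 177–287) and the plug is at (320,236). Mould A still stands at (337,15).

```bash
python3 - <<'E'
from h import *
np.set_printoptions(precision=4,suppress=True)
s=ctrl.sense()
P=wplane([(285,178),(356,178),(354,287),(286,287)],.07,s)[:,:2]
e=np.diff(np.r_[P,P[:1]],axis=0)
print(P.mean(0),np.linalg.norm(e,axis=1),np.degrees(np.arctan2(e[:,1],e[:,0])))
print("plug",wplane([(320,236)],.075,s))
R=cv2.Rodrigues(s["tcp_rot"])[0];print(R[:,1])
E
```

```text
[0.6477 0.2152] [0.0515 0.0849 0.0534 0.0849] [  92.5897    3.0374  -87.3989 -178.2714]
plug [[0.6475 0.215  0.075 ]]
[-0.0448  0.999   0.0001]
```

Request:
servo_tool(
  targets=[
    [[3,0.5,-50],[0,0,0],80],
    [[3,0.5,-100],[0,0,0],75],
    [[3,0.5,-145],[0,0,0],75],
    [[3,0.5,-172],[0,0,0],75],
    [[3,0.5,-175],[0,0,0],75],
    [[3,0.5,-175],[0,0,0],40],
    [[3,0.5,-175],[0,0,0],40],
    [[3,0.5,-175],[0,0,0],40],
    [[3,0.5,-175],[0,0,0],40],
    [[3,0.5,-175],[0,0,0],40],
  ],
)

```text
time: 29.45
tool_pos: [0.6501, 0.2153, 0.0278]
tcp_rot: [-0.07, 3.137, 0.001]
contact_force: [-0.8, 1.0, 6.4]
gripper_width: 0.601
```

Request:
servo_tool(
  targets=[
    [[0,0,15],[0,0,0],40],
    [[0,0,40],[0,0,0],40],
    [[0,0,60],[0,0,0],40],
    [[0,0,60],[0,0,0],40],
    [[0,0,60],[0,0,0],40],
    [[0,0,60],[0,0,0],40],
  ],
)

```text
time: 30.2
tool_pos: [0.6471, 0.2144, 0.0835]
tcp_rot: [0.069, -3.138, 0.001]
contact_force: [0.8, -0.9, -5.0]
gripper_width: 0.602
```

```bash
python3 fz.py f17 scene
```

```text
30.5 [0.64815579 0.21469157 0.08479881] [ 6.94382572e-02 -3.14018490e+00  1.91255166e-04] 0.6036876516961713
F mean [ 0.14 -0.27 -4.64] Fz [-5.04 -4.25 -4.85 -4.74 -3.92 -4.17 -5.51] tau [-50.32 -29.37]
```

View pics/f17.png

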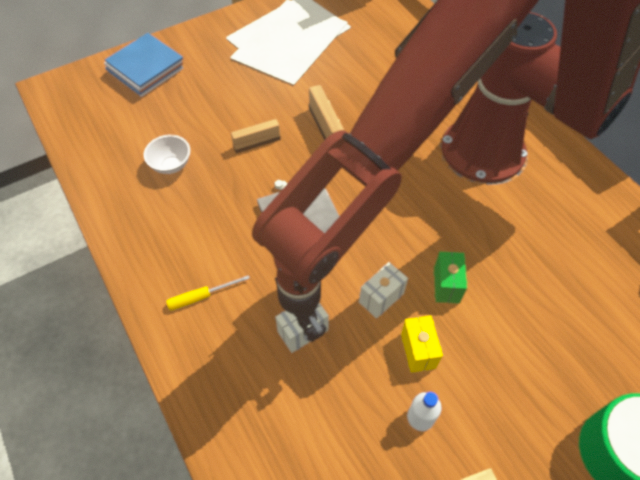

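B weighs about 4.64 N against 2.85 N for A, so B is the heavier. Mould A stands upright at (384,290). Next I'll carry B over the slab.

Request:
servo_tool(
  targets=[
    [[0,0,20],[0,0,0],40],
    [[0,0,50],[0,0,0],40],
    [[-6,-10,67],[0,0,0],40],
    [[-20,-34,67],[0,0,0],40],
    [[-38,-64,67],[0,0,0],40],
    [[-58,-98,67],[0,0,0],40],
    [[-78,-132,67],[0,0,0],40],
    [[-98,-166,67],[0,0,0],40],
    [[-116,-197,67],[0,0,0],40],
    [[-132,-224,67],[0,0,0],40],
    [[-142,-241,67],[0,0,0],40],
    [[-147,-249,67],[0,0,0],40],
  ],
)

```text
time: 32.05
tool_pos: [0.501, -0.0351, 0.1528]
tcp_rot: [-0.067, 3.14, 0.0]
contact_force: [-0.1, 0.6, -5.7]
gripper_width: 0.602
```

Request:
servo_tool(
  targets=[
    [[0,0,0],[0,0,0],40],
    [[0,0,0],[0,0,0],40],
    [[0,0,0],[0,0,0],40],
    [[0,0,0],[0,0,0],40],
  ],
)

```text
time: 32.55
tool_pos: [0.5016, -0.0338, 0.1521]
tcp_rot: [0.071, -3.141, -0.0]
contact_force: [-1.1, -0.0, -5.4]
gripper_width: 0.6
```

```bash
python3 fz.py f18 wrist; python3 - <<'E'
from h import *
for n in("scene","side"): cv2.imwrite(f"pics/{n}18.png",ctrl.snapshot(n)[:,:,::-1])
s=ctrl.sense();print(s["time"],s["tool_pos"],abs(s["qd"]).max())
E
```

```text
32.85 [ 0.50138365 -0.03422721  0.15220454] [ 6.95776672e-02 -3.14076186e+00 -1.29791972e-05] 0.5976406132505202
F mean [-0.1  -0.05 -4.67] Fz [-5.38 -4.76 -4.9  -4.28 -4.02 -4.74 -4.65] tau [-31.84 -30.02]
33.0 [ 0.50136809 -0.03429544  0.15222712] 0.001508793245144593
```

View pics/f18.png

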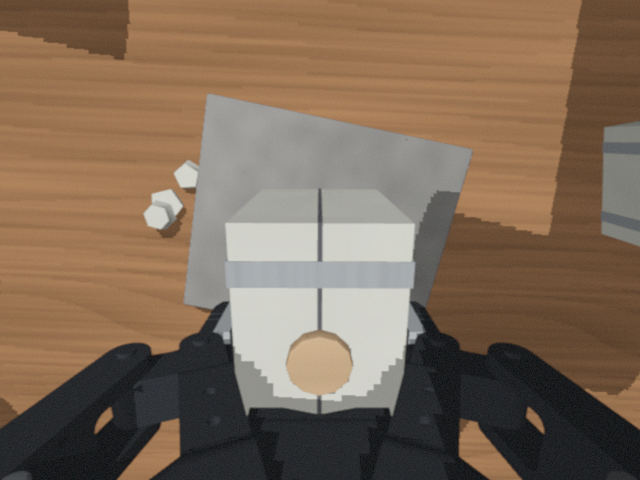

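View pics/scene18.png

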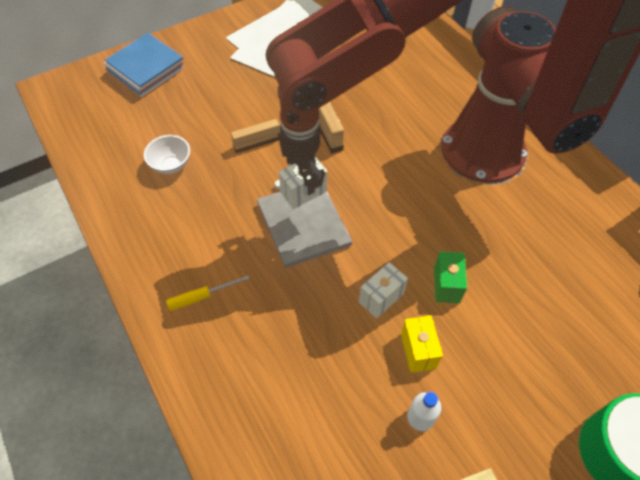

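View pics/side18.png

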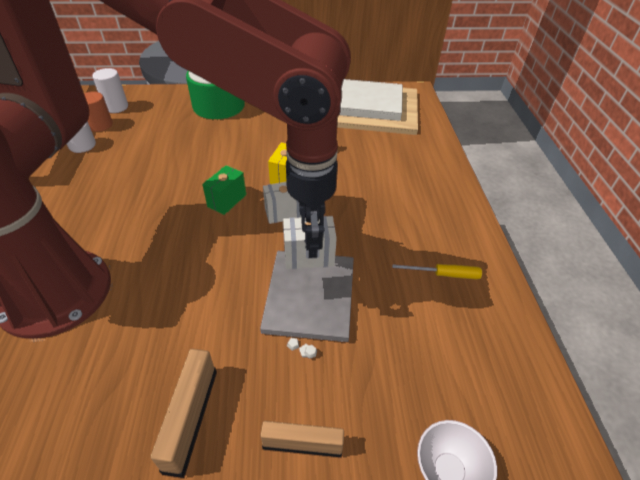

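All checks agree: slab clean, scraper and mould A standing, and B held upright and still about 10 cm above the slab's middle. Handing in.

```bash
python3 -c "
from rig import ctrl
print(ctrl.job_done()); s=ctrl.sense(); print(s['time'],s['tool_pos'],s['gripper_width'])"
```

```text
the job is handed in; nothing more can be done
None
the job is handed in; nothing more can be done
```

I handed the job in at about 33 s of the 72 s allowed, finishing with mould B, the heavier one, held over the slab.

**Chips:** I pushed all three off the slab's right edge with the smaller scraper. One ended up leaning on the slab's side, so I took the scraper again and got that chip down flat, clear of the slab. While doing this I briefly pressed the scraper on the slab's edge with about 23 N at the wrist. The scraper is standing on the bench again, where it started.

**Moulds:** I lifted each one about 6 cm. Mould A weighed about 2.85 N and mould B about 4.64 N, so B is heavier by about 0.18 kg. A is back upright in its place.

**Final hold:** B is upright and still at (0.501, -0.034). Its underside is about 10 cm above the slab.

**Last checks:**
- **Scene:** The slab is clean, and the bowl, bottle, screwdriver and decoy blocks look unmoved.
- **Overlapping chips:** One chip is on the bench but still partly on top of another. I left it that way.
- **Slab position:** The cameras disagreed by up to about 9 mm on where the slab's middle is, so I aimed between their estimates.

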